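# Set out the ripe pickles on their display stands

### The arm

A 6-joint arm with a two-finger parallel gripper is mounted at the origin on the work surface. World frame = base frame: x ahead of the robot, y to its left, z up, the work surface at z = 0. Lengths are in m, angles in rad, forces in N, time in s.
With the tool pointing down it reaches from about 0.275 to 0.875 m from the base axis. Payload 12.5 kg.
Tool frame: the origin (TCP) lies midway between the tips of the shut fingers; the grasp point (between the pads) lies 19 mm behind it (grip_point_offset is the distance from the TCP to the grasp point, in m); z points along the fingers, y is the line along which they close (so a half turn about z gives the same grasp; the last joint's range is limited). The gripper opens to 85 mm and grips with 20 to 120 N. Pads are 22 mm wide; open, the fingers measure 114 mm over their backs; the gripper's body (76 mm by 85 mm) begins 54 mm behind the grasp point. The pads swing forward as they close: fully open they stand 13 mm farther back than shut.
Start: joints at [-1.293, 0.351, 1.652, -0, 1.139, -0.085], TCP at [0.195, -0.514, 0.231] pointing down, gripper open.
Joint ranges: [-2.75, 2.75], [-0.79, 2.1], [0.01, 2.65], [-1.57, 4.71], [0.07, 3.14], [-2.87, 2.87]. Speed limits (rad/s): [2.22, 2.22, 2.79, 3.14, 3.14, 3.14].

### API

Orientations are given as a 3x3 rotation matrix whose columns are the frame's x, y, z axes.
In Python, from cell import * gives the robot as it stands.
- The arm moves only by the shell command python3 -m handwheel 'ROWS' [FORCE]. ROWS is JSON, a list of rows, each a list of 3 entries, a list of its own where there are three numbers: the shift along the tool's x, y, z in mm, then the turn about the tool's z in rad, then the opening in per cent of the stroke, from 0 (shut) to 100 (fully open). A call has 1 to 20 rows; each row shifts and turns the commanded pose from where the row before left it, along the tool's axes as they then stand; what a row does not reach is not made up. A row lasts 1/8 s, in which the tool goes at most 62.5 mm and 10.7 degrees, less where a joint would pass 70% of its speed; a pose out of reach is approached as far as the arm can. A call is refused whole if a number of a shift passes 62.5 or a number of a turn 0.188, either way. A call with a gripper value outside its range is refused whole. The fingers move at their own pace and stop on an object; FORCE is the grip in N (left out, the last holds). Time passes only in rows, so rows that do not move let the fingers close. It gives the time, the measured TCP pose, the force, the opening and the grip force at its end, in the units of the state.
- get_state(): the state, without advancing time (a new reading comes with each control period).
- get_image(name): name is "scene" or "top" or "wrist"; returns a dict with "color" (420x560x3 uint8, red, green, blue), "fx", "fy", "cx", "cy" (pixels), "camera_from_world" (4x4, takes a point from world to camera coordinates). Camera axes: x right, y down, z forward; pixel columns grow to the right and rows downward; lengths in m; the calibration is good to about 2 mm. A picture is of the moment at which its call begins. There is no depth.
- close_job(): hands the job in; it is judged then, once.
The state is a dict: "clock": time; "q": joint angles; "joint_vel": joint speeds; "joint_torque": joint torques, N m; "eef_pos": TCP position; "tcp_rot": TCP orientation; "force": force on the tool from outside, world axes, zero at the start; "wrist_torque": the same for the moment, N m; "gripper_width": opening from 0.0 (shut) to 1.0 (fully open); "grasp_force": force on a finger pad.
Only numpy, scipy, OpenCV 4.12 (cv2) and the standard library are available. Lean on these libraries where they do the work, as an engineer would, in place of code of your own. Each camera call takes 0.05 s, during which the arm holds its last target. There are 200 camera calls.

### The job

The four small jars with yellow lids on the table are ripe and ready for the tasting: set each one gently and upright on the round wooden stand whose coloured disc matches its contents, so that its base stands wholly on the disc. Keep the jars upright all the while, and leave the two red-lidded jars standing where they are; they are still fermenting.

Things in the scene. Friction and masses are not known exactly. Their poses are not given: they have to be found in the camera images.
- jar_purple_mid (a point): preserving jar with a YELLOW lid, dark purple (beetroot) contents and a round sticker of that same colour on top of the lid; round, 56 mm in diameter up to 62 mm high, lid 50 mm in diameter from 66 mm to its top at 80 mm; about 0.24 kg, loose. The point is the jar's centre, half-way up (40 mm above its underside); z points up through the lid.
- jar_orange_mid (a point): preserving jar with a YELLOW lid, orange (carrot) contents and a round sticker of that same colour on top of the lid; round, 56 mm in diameter up to 62 mm high, lid 50 mm in diameter from 66 mm to its top at 80 mm; about 0.24 kg, loose. The point is the jar's centre, half-way up (40 mm above its underside); z points up through the lid.
- jar_cream_mid (a point): preserving jar with a YELLOW lid, creamy white (cabbage) contents and a round sticker of that same colour on top of the lid; round, 56 mm in diameter up to 62 mm high, lid 50 mm in diameter from 66 mm to its top at 80 mm; about 0.24 kg, loose. The point is the jar's centre, half-way up (40 mm above its underside); z points up through the lid.
- jar_green_mid (a point): preserving jar with a YELLOW lid, green (gherkin) contents and a round sticker of that same colour on top of the lid; round, 56 mm in diameter up to 62 mm high, lid 50 mm in diameter from 66 mm to its top at 80 mm; about 0.24 kg, loose. The point is the jar's centre, half-way up (40 mm above its underside); z points up through the lid.
- jar_red1_mid (a point): jar of the same make and size (56 mm in diameter, 80 mm high) but with a RED lid, dark purple (beetroot) contents and a sticker of that colour on the lid; loose, to be left where it stands. The point is its centre, half-way up; z points up.
- jar_red2_mid (a point): jar of the same make and size (56 mm in diameter, 80 mm high) but with a RED lid, green (gherkin) contents and a sticker of that colour on the lid; loose, to be left where it stands. The point is its centre, half-way up; z points up.
- stand_purple_top (a point): round light-wood display stand, 100 mm in diameter and 12 mm high, fixed to the table, with a disc of dark purple 84 mm in diameter let into the top, flush. The point is the centre of its top face, 12 mm above the table; z points up.
- stand_orange_top (a point): round light-wood display stand, 100 mm in diameter and 12 mm high, fixed to the table, with a disc of orange 84 mm in diameter let into the top, flush. The point is the centre of its top face, 12 mm above the table; z points up.
- stand_cream_top (a point): round light-wood display stand, 100 mm in diameter and 12 mm high, fixed to the table, with a disc of creamy white 84 mm in diameter let into the top, flush. The point is the centre of its top face, 12 mm above the table; z points up.
- stand_green_top (a point): round light-wood display stand, 100 mm in diameter and 12 mm high, fixed to the table, with a disc of green 84 mm in diameter let into the top, flush. The point is the centre of its top face, 12 mm above the table; z points up.

How it is judged:
At the end, for the whole second after the job is handed in: Each yellow-lidded jar stands upright (within 0.1 rad), released and at rest on top of the stand of its own colour, its centre within 14.5 mm of the stand's centre (its base on the disc); both red-lidded jars stand upright within 20 mm of where they were at the start (horizontal distance between jar_purple_mid and stand_purple_top below 0.0145 m and z of jar_purple_mid in the frame of stand_purple_top between 0.036 and 0.044 m and angle between each of jar_purple_mid, jar_orange_mid, jar_cream_mid, jar_green_mid, jar_red1_mid, jar_red2_mid's own z axis and vertical below 0.1 rad and linear speed of each of jar_purple, jar_orange, jar_cream, jar_green below 0.02 m/s and angular speed of each of jar_purple, jar_orange, jar_cream, jar_green below 0.2 rad/s and horizontal distance between jar_orange_mid and stand_orange_top below 0.0145 m and z of jar_orange_mid in the frame of stand_orange_top between 0.036 and 0.044 m and horizontal distance between jar_cream_mid and stand_cream_top below 0.0145 m and z of jar_cream_mid in the frame of stand_cream_top between 0.036 and 0.044 m and horizontal distance between jar_green_mid and stand_green_top below 0.0145 m and z of jar_green_mid in the frame of stand_green_top between 0.036 and 0.044 m and distance of each of jar_red1_mid, jar_red2_mid from where it was at the start of the episode below 0.02 m); the robot touches nothing.
It fails at once if a red-lidded jar is shifted by more than 20 mm or tipped (distance of any of jar_red1_mid, jar_red2_mid from where it was at the start of the episode above 0.02 m or angle between any of jar_red1_mid, jar_red2_mid's own z axis and vertical above 0.5 rad).
It fails at once if a yellow-lidded jar is tipped more than about 35 degrees (angle between any of jar_purple_mid, jar_orange_mid, jar_cream_mid, jar_green_mid's own z axis and vertical above 0.6 rad).
It fails at once if a jar is banged or pressed onto a stand with more than 60 N (contact force between any of jar_purple, jar_orange, jar_cream, jar_green and stand_purple above 60 N or contact force between any of jar_purple, jar_orange, jar_cream, jar_green and stand_orange above 60 N or contact force between any of jar_purple, jar_orange, jar_cream, jar_green and stand_cream above 60 N or contact force between any of jar_purple, jar_orange, jar_cream, jar_green and stand_green above 60 N).
It also fails if it takes over 109 s, if anything falls off the work surface, if the arm or the gripper's body presses on something with over 40 N, if the wrist force passes 120 N, or if a joint passes its speed limit or range.

## Working session

There is one attempt and no reset: what is moved stays moved. The work goes in short steps, Python scripts to look and compute and a shell command to move; the robot and the scene stay as the last step left them, time stands still between calls to the robot, and variables do not carry over. Pictures are saved under pics/ and viewed, at most 14 in all, crops included, and the job is handed in when it is done.

```bash
ls; mkdir -p pics; python3 - <<'E'
from cell import *
import cv2,numpy as np
s=get_state();print(s['clock'],s['eef_pos'],s['tcp_rot'],s['gripper_width'])
for n in("top","scene"):
    i=get_image(n);cv2.imwrite(f"pics/{n}0.png",i["color"][...,::-1]);print(n,i["fx"],i["cx"],i["cy"],i["camera_from_world"])
E
```

```text
pics
0.0 [ 0.19511784 -0.51386339  0.23075063] [[ 9.34912174e-01  3.54879023e-01 -3.25216202e-04]
 [ 3.54879158e-01 -9.34911489e-01  1.13591208e-03]
 [ 9.90630035e-05 -1.17739048e-03 -9.99999302e-01]] 1.0028670956875336
top 390.90071307913206 276.92675804390024 214.96073785775832 [[-8.46271713e-02 -9.96412335e-01 -8.36667121e-04  4.69908965e-02]
 [-9.76431743e-01  8.30974361e-02 -1.99188020e-01  5.32055824e-01]
 [ 1.98542925e-01 -1.60397704e-02 -9.79960934e-01  8.12215839e-01]
 [ 0.00000000e+00  0.00000000e+00  0.00000000e+00  1.00000000e+00]]
scene 436.11030039390556 280.17845042648025 208.1505922640147 [[ 0.58086404  0.81395833  0.00829451 -0.30302745]
 [ 0.62755058 -0.44130172 -0.64143048 -0.27091088]
 [-0.5184373   0.37778912 -0.76713633  1.34893595]
 [ 0.          0.          0.          1.        ]]
```

View pics/top0.png

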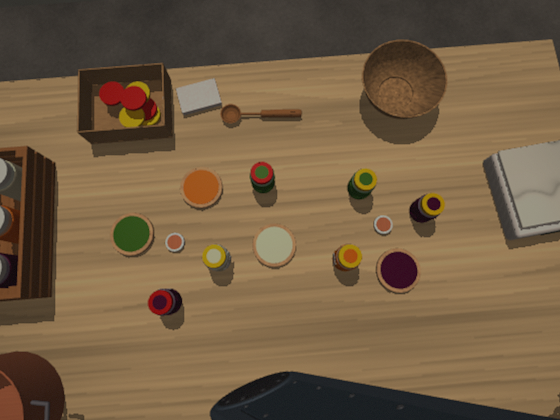

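View pics/scene0.png

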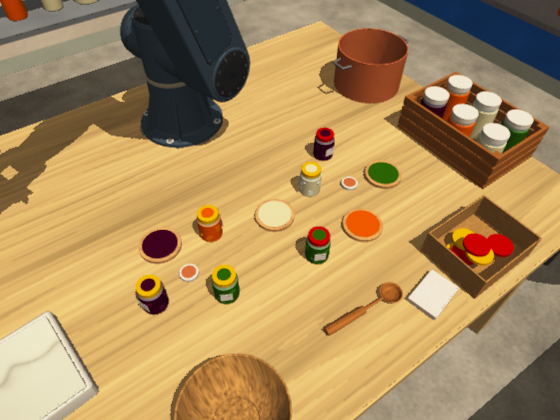

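The top view shows the yellow-lid jars with stickers at: green (366,180), purple (434,205), orange (349,256), cream (214,256). The red-lid jars are at green (262,172) and purple (160,302). The discs are at orange (202,188), green (132,234), cream (274,245) and purple (398,270). The scene view confirms the layout, including two low sauce dishes.

```bash
cat > h.py <<'E'
from cell import *
import cv2,numpy as np
def ray(i,u,v,z):
    M=i["camera_from_world"];R,t=np.array(M)[:3,:3],np.array(M)[:3,3]
    d=R.T@[(u-i["cx"])/i["fx"],(v-i["cy"])/i["fy"],1];c=-R.T@t
    return (c+d*(z-c[2])/d[2])
def blob(i,u,v,tol=22):
    im=cv2.medianBlur(np.ascontiguousarray(i["color"]),3);m=np.zeros((422,562),np.uint8)
    cv2.floodFill(im,m,(u,v),0,(tol,)*3,(tol,)*3,4|(255<<8)|cv2.FLOODFILL_FIXED_RANGE|cv2.FLOODFILL_MASK_ONLY)
    m=m[1:-1,1:-1]//255;ys,xs=np.nonzero(m)
    return xs.mean(),ys.mean(),len(xs)
def meas(i,seeds):
    for k,(u,v,z) in seeds.items():
        a,b,n=blob(i,u,v);p=ray(i,a,b,z)
        d=2*np.sqrt(n/np.pi)*np.linalg.norm(p-ray(i,a+1,b,z))
        print(k,"px",round(a,1),round(b,1),"xy mm",(p[:2]*1000).round(1),"dia",round(d*1000))
E
python3 - <<'E'
from h import *
L,S=.08,.012
meas(get_image("top"),dict(jg=(366,180,L),jp=(434,205,L),jo=(350,256,L),jc=(214,256,L),rg=(262,172,L),rp=(160,302,L),so=(202,188,S),sg=(132,234,S),sc=(274,245,S),sp=(398,270,S)))
print()
meas(get_image("scene"),dict(jg=(224,272,L),jp=(150,283,L),jo=(208,213,L),jc=(311,170,L),so=(362,224,S),sg=(383,174,S),sc=(275,214,S),sp=(160,245,S)))
E
```

```text
jg px 365.5 178.5 xy mm [ 593.4 -197.7] dia 27
jp px 433.3 203.4 xy mm [ 525.5 -336.2] dia 26
jo px 350.1 255.5 xy mm [ 429.2 -143.6] dia 29
jc px 213.2 255.5 xy mm [453.6 143. ] dia 29
rg px 261.4 171.7 xy mm [628.2  27.9] dia 27
rp px 159.1 301.9 xy mm [367.8 258.6] dia 28
so px 200.7 186.7 xy mm [625.6 174.5] dia 81
sg px 131.0 233.5 xy mm [527.7 339.5] dia 81
sc px 273.7 244.4 xy mm [474.6  14.3] dia 84
sp px 398.6 269.8 xy mm [ 393.4 -262. ] dia 81

jg px 223.3 274.0 xy mm [ 592.9 -196.9] dia 25
jp px 147.4 284.4 xy mm [ 525.  -335.5] dia 25
jo px 207.0 212.2 xy mm [ 428.2 -142.7] dia 24
jc px 310.5 167.9 xy mm [451.9 143.8] dia 22
so px 362.3 223.2 xy mm [626.6 175.2] dia 72
sg px 382.9 172.5 xy mm [528.2 340.9] dia 67
sc px 274.2 213.3 xy mm [475.   14.8] dia 73
sp px 159.3 243.5 xy mm [ 393.8 -261.8] dia 72
```

```bash
python3 -m handwheel '[[[0,0,0],0.1814,100],[[0,0,0],0.1814,100],[[23.4,-37.1,0],0,100],[[23.4,-37.1,0],0,100],[[23.4,-37.1,0],0,100],[[23.4,-37.1,0],0,100],[[23.4,-37.1,0],0,100],[[23.4,-37.1,0],0,100],[[23.4,-37.1,0],0,100],[[23.4,-37.1,0],0,100],[[23.4,-37.1,0],0,100],[[23.4,-37.1,0],0,100],[[0,0,0],0,100],[[0,0,0],0,100]]' 30
python3 - <<'E'
from h import *
i=get_image("wrist");cv2.imwrite("pics/w1.png",i["color"][...,::-1]);s=get_state();print(s['eef_pos'],s['tcp_rot'])
M=i["camera_from_world"]@np.array([.4287,-.1432,.08,1]);print(i["fx"]*M[0]/M[2]+i["cx"],i["fy"]*M[1]/M[2]+i["cy"])
E
```

```text
clock: 1.95
eef_pos: [0.429, -0.1434, 0.2312]
tcp_rot: [[1.0, 0.0, -0.0], [0.0, -1.0, -0.0], [-0.0, 0.0, -1.0]]
force: [0.2, -0.1, -0.5]
gripper_width: 0.998
grasp_force: 0.0
[ 0.42885978 -0.14368754  0.23121098] [[ 9.99999860e-01 -4.58538077e-04 -2.65834277e-04]
 [-4.58547445e-04 -9.99999894e-01 -3.51799548e-05]
 [-2.65818118e-04  3.53018475e-05 -9.99999964e-01]]
282.2141972121245 189.04513029413283
```

View pics/w1.png

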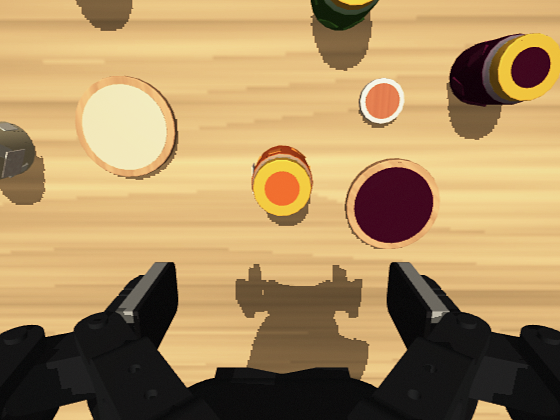

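The wrist view shows the orange sticker at (282,188), against a prediction of (282,189). The aim is good, so I'm descending and gripping.

```bash
python3 -m handwheel '[[[0,0,45],0,100],[[0,0,45],0,100],[[0,0,45],0,100],[[0,0,35],0,100],[[0,0,25],0,100],[[0,0,10],0,100],[[0,0,0],0,100],[[0,0,0],0,0],[[0,0,0],0,0],[[0,0,0],0,0],[[0,0,0],0,0],[[0,0,0],0,0],[[0,0,0],0,0],[[0,0,0],0,0]]' 30
```

```text
clock: 3.75
eef_pos: [0.4297, -0.1435, 0.0273]
tcp_rot: [[1.0, 0.0, 0.001], [0.0, -1.0, -0.001], [0.001, 0.001, -1.0]]
force: [-1.8, 0.4, 7.3]
gripper_width: 0.647
grasp_force: 30.5
```

```bash
python3 -m handwheel '[[[0,0,-10],0,0],[[0,0,-25],0,0],[[0,0,-40],0,0],[[0,0,-40],0,0],[[9.8,-15.8,0],0,0],[[19.7,-31.8,0],0,0],[[19.7,-31.8,0],0,0],[[19.7,-31.8,0],0,0],[[19.7,-31.8,0],0,0],[[19.7,-31.8,0],0,0],[[19.7,-31.8,0],0,0],[[19.7,-31.8,0],0,0],[[19.7,-31.8,0],0,0],[[19.7,-31.8,0],0,0],[[9.9,-16.0,0],0,0],[[0,0,0],0,0],[[0,0,0],0,0],[[0,0,0],0,0]]'
python3 - <<'E'
from h import *
i=get_image("wrist");cv2.imwrite("pics/w2.png",i["color"][...,::-1])
E
```

```text
clock: 6.0
eef_pos: [0.6259, 0.174, 0.1416]
tcp_rot: [[1.0, -0.001, -0.0], [-0.001, -1.0, -0.0], [-0.0, 0.0, -1.0]]
force: [-0.0, -0.5, -2.2]
gripper_width: 0.648
grasp_force: 32.9
```

View pics/w2.png

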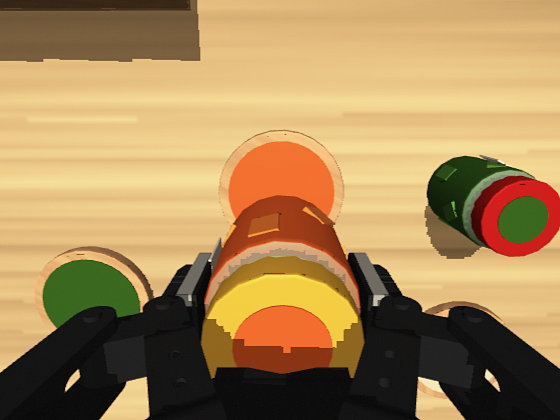

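The orange jar is held upright over its stand, disc centre at (281,185). I'm lowering it gently.

```bash
python3 -m handwheel '[[[0,0,20],0,0],[[0,0,30],0,0],[[0,0,25],0,0],[[0,0,13],0,0],[[0,0,6],0,0],[[0,0,3],0,0],[[0,0,2],0,0],[[0,0,1],0,0],[[0,0,1],0,0],[[0,0,1],0,0],[[0,0,0],0,0]]'
```

```text
clock: 7.42
eef_pos: [0.6263, 0.1748, 0.0394]
tcp_rot: [[1.0, 0.0, 0.0], [0.0, -1.0, 0.0], [0.0, -0.0, -1.0]]
force: [-0.5, -0.2, -1.0]
gripper_width: 0.647
grasp_force: 32.8
```

```bash
python3 -m handwheel '[[[0,0,0.5],0,0],[[0,0,0],0,80],[[0,0,0],0,100],[[0,0,0],0,100],[[0,0,0],0,100],[[0,0,-10],0,100],[[0,0,-30],0,100],[[0,0,-40],0,100],[[0,0,-40],0,100],[[-15,2.7,0],0,100],[[-30,5.5,0],0,100],[[-40,7.2,0],0,100],[[-40,7.2,0],0,100],[[-30,5.5,0],0,100],[[-18.5,3.3,0],0,100],[[0,0,0],0,100],[[0,0,0],0,100]]'
python3 - <<'E'
from h import *
i=get_image("wrist");cv2.imwrite("pics/w3.png",i["color"][...,::-1])
meas(get_image("top"),dict(jo=(200,178,.092)))
E
```

```text
clock: 9.55
eef_pos: [0.4536, 0.1436, 0.1593]
tcp_rot: [[1.0, -0.0, 0.001], [-0.0, -1.0, 0.0], [0.001, -0.0, -1.0]]
force: [0.6, 1.0, 0.5]
gripper_width: 1.0
grasp_force: 0.0
jo px 193.1 176.1 xy mm [627.  175.4] dia 26
```

View pics/w3.png

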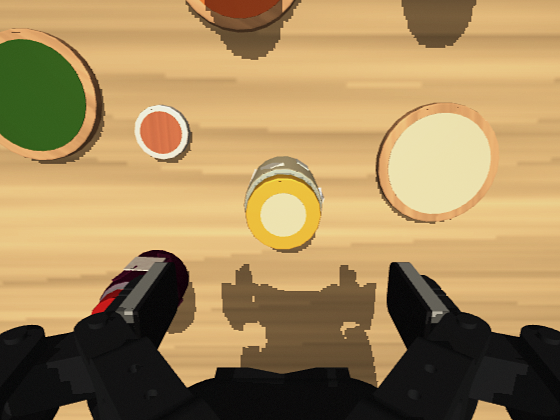

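Orange jar placed within about 1 mm. The cream sticker is at (283,215), centred between the fingers, so I'm descending and gripping.

```bash
python3 -m handwheel '[[[0,0,30],0,100],[[0,0,45],0,100],[[0,0,30],0,100],[[0,0,18],0,100],[[0,0,9],0,100],[[0,0,0],0,100],[[0,0,0],0,0],[[0,0,0],0,0],[[0,0,0],0,0],[[0,0,0],0,0],[[0,0,0],0,0],[[0,0,0],0,0],[[0,0,0],0,0]]' 30
```

```text
clock: 11.28
eef_pos: [0.4532, 0.1435, 0.0276]
tcp_rot: [[1.0, -0.0, 0.001], [-0.0, -1.0, 0.0], [0.001, -0.0, -1.0]]
force: [-1.1, -0.6, 5.8]
gripper_width: 0.645
grasp_force: 31.0
```

```bash
python3 -m handwheel '[[[0,0,-10],0,0],[[0,0,-25],0,0],[[0,0,-25],0,0],[[2.6,14,0],0,0],[[5,30,0],0,0],[[6,35,0],0,0],[[5,30,0],0,0],[[3,20,0],0,0],[[0,0,0],0,0],[[0,0,0],0,0],[[0,0,15],0,0],[[0,0,15],0,0],[[0,0,9],0,0],[[0,0,4],0,0],[[0,0,2],0,0],[[0,0,1],0,0],[[0,0,1],0,0],[[0,0,1],0,0],[[0,0,0],0,0]]'
```

```text
clock: 13.65
eef_pos: [0.4745, 0.0144, 0.0396]
tcp_rot: [[1.0, 0.0, 0.001], [0.0, -1.0, -0.0], [0.001, 0.0, -1.0]]
force: [-3.3, -1.9, 10.4]
gripper_width: 0.647
grasp_force: 34.3
```

```bash
python3 -m handwheel '[[[0,0,0],0,80],[[0,0,0],0,100],[[0,0,0],0,100],[[0,0,0],0,100],[[0,0,-10],0,100],[[0,0,-30],0,100],[[0,0,-40],0,100],[[0,0,-40],0,100],[[8.7,15.7,0],0,100],[[20,35.6,0],0,100],[[25,44.6,0],0,100],[[25,44.6,0],0,100],[[20,35.6,0],0,100],[[20,35.6,0],0,100],[[0,0,0],0,100],[[0,0,0],0,100]]'
python3 - <<'E'
from h import *
i=get_image("wrist");cv2.imwrite("pics/w4.png",i["color"][...,::-1])
meas(get_image("top"),dict(jc=(271,234,.092),jo=(193,176,.092)))
E
```

```text
clock: 15.65
eef_pos: [0.5924, -0.1972, 0.1579]
tcp_rot: [[1.0, -0.0, -0.002], [-0.0, -1.0, 0.001], [-0.002, -0.001, -1.0]]
force: [0.0, 0.5, 0.3]
gripper_width: 1.005
grasp_force: 0.0
jc px 273.4 239.5 xy mm [474.9  14.1] dia 28
jo px 193.2 176.6 xy mm [625.8 175.2] dia 27
```

View pics/w4.png

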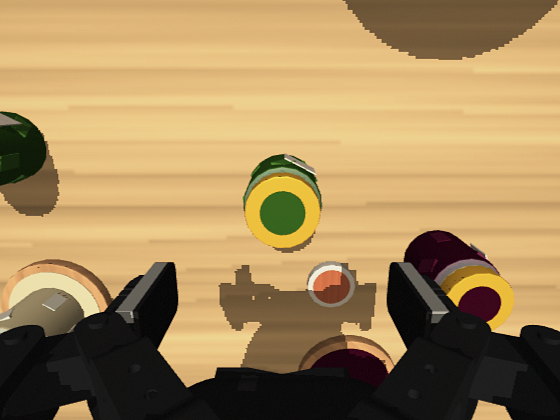

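Cream jar placed within 1 mm. The green sticker is at (283,213), centred, and the purple jar on the right is clear of the fingers.

```bash
python3 -m handwheel '[[[0,0,30],0,100],[[0,0,45],0,100],[[0,0,30],0,100],[[0,0,17],0,100],[[0,0,8.5],0,100],[[0,0,0],0,100],[[0,0,0],0,0],[[0,0,0],0,0],[[0,0,0],0,0],[[0,0,0],0,0],[[0,0,0],0,0],[[0,0,0],0,0],[[0,0,0],0,0]]' 30
```

```text
clock: 17.38
eef_pos: [0.5935, -0.1974, 0.0293]
tcp_rot: [[1.0, 0.0, 0.001], [0.0, -1.0, -0.0], [0.001, 0.0, -1.0]]
force: [-2.0, 1.5, 6.3]
gripper_width: 0.646
grasp_force: 31.3
```

```bash
python3 -m handwheel '[[[0,0,-15],0,0],[[0,0,-30],0,0],[[0,0,-40],0,0],[[0,0,-35],0,0],[[-3.3,-26.4,0],0,0],[[-4.9,-40.4,0],0,0],[[-4.9,-40.4,0],0,0],[[-4.9,-40.4,0],0,0],[[-4.9,-40.4,0],0,0],[[-4.9,-40.4,0],0,0],[[-4.9,-40.4,0],0,0],[[-4.9,-40.4,0],0,0],[[-4.9,-40.4,0],0,0],[[-4.9,-40.4,0],0,0],[[-4.9,-40.4,0],0,0],[[-4.9,-40.4,0],0,0],[[-4.9,-40.4,0],0,0],[[-3.4,-26.4,0],0,0],[[0,0,0],0,0],[[0,0,0],0,0]]'
```

```text
clock: 19.88
eef_pos: [0.5275, 0.3397, 0.1486]
tcp_rot: [[1.0, -0.0, -0.0], [-0.0, -1.0, -0.0], [-0.0, 0.0, -1.0]]
force: [1.0, 0.2, -2.6]
gripper_width: 0.643
grasp_force: 33.1
```

```bash
python3 -m handwheel '[[[0,0,20],0,0],[[0,0,30],0,0],[[0,0,25],0,0],[[0,0,16],0,0],[[0,0,8],0,0],[[0,0,3],0,0],[[0,0,2],0,0],[[0,0,1],0,0],[[0,0,1],0,0],[[0,0,1],0,0],[[0,0,0.5],0,0],[[0,0,0],0,0]]'
```

```text
clock: 21.38
eef_pos: [0.5276, 0.3404, 0.0414]
tcp_rot: [[1.0, 0.0, 0.0], [0.0, -1.0, 0.0], [0.0, -0.0, -1.0]]
force: [-3.2, -0.6, 5.8]
gripper_width: 0.646
grasp_force: 33.9
```

```bash
python3 -m handwheel '[[[0,0,0],0,80],[[0,0,0],0,100],[[0,0,0],0,100],[[0,0,0],0,100],[[0,0,-10],0,100],[[0,0,-30],0,100],[[0,0,-40],0,100],[[0,0,-40],0,100],[[0,20,0],0,100],[[0,40,0],0,100],[[0,40,0],0,100],[[0,40,0],0,100],[[0,40,0],0,100],[[0,40,0],0,100],[[0,40,0],0,100],[[0,40,0],0,100],[[0,40,0],0,100],[[0,40,0],0,100],[[0,40,0],0,100],[[0,20,0],0,100]]'; python3 -m handwheel '[[[-0.4,40,0],0,100],[[-0.5,40,0],0,100],[[-0.5,40,0],0,100],[[-0.5,40,0],0,100],[[-0.5,40,0],0,100],[[0,36,0],0,100],[[0,0,0],0,100],[[0,0,0],0,100],[[0,0,0],0,100]]'
python3 - <<'E'
from h import *
i=get_image("wrist");cv2.imwrite("pics/w5.png",i["color"][...,::-1])
meas(get_image("top"),dict(jg=(125,224,.092),jc=(273,239,.092),jo=(193,176,.092)))
E
```

```text
clock: 23.88
eef_pos: [0.5268, -0.1015, 0.1605]
tcp_rot: [[1.0, -0.002, -0.001], [-0.002, -1.0, 0.0], [-0.001, -0.0, -1.0]]
force: [0.7, 0.7, -1.1]
gripper_width: 1.0
grasp_force: 0.0
clock: 25.0
eef_pos: [0.5252, -0.3345, 0.1608]
tcp_rot: [[1.0, 0.001, -0.0], [0.001, -1.0, 0.0], [-0.0, -0.0, -1.0]]
force: [1.5, 0.2, 0.9]
gripper_width: 0.997
grasp_force: 0.0
jg px 116.8 227.7 xy mm [527.6 340. ] dia 34
jc px 273.4 239.5 xy mm [474.9  14.2] dia 28
jo px 193.3 176.7 xy mm [625.6 175. ] dia 28
```

View pics/w5.png

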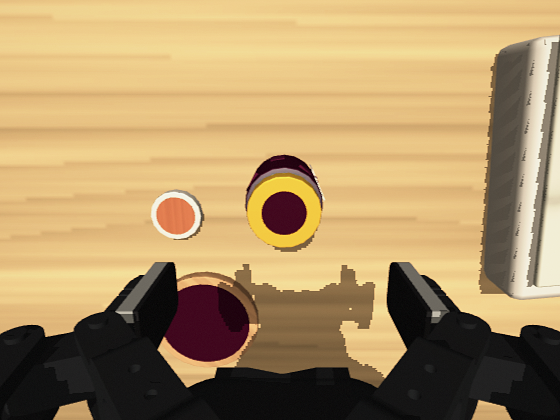

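Green jar placed within 1 mm. The purple sticker is at (284,213), centred, and the sauce dish is clear of the fingers.

```bash
python3 -m handwheel '[[[0,1,30],0,100],[[0,0,45],0,100],[[0,0,30],0,100],[[0,0,18],0,100],[[0,0,10],0,100],[[0,0,0],0,100],[[0,0,0],0,0],[[0,0,0],0,0],[[0,0,0],0,0],[[0,0,0],0,0],[[0,0,0],0,0],[[0,0,0],0,0],[[0,0,0],0,0]]' 30
```

```text
clock: 26.72
eef_pos: [0.5256, -0.337, 0.0289]
tcp_rot: [[1.0, -0.0, 0.001], [-0.0, -1.0, -0.001], [0.001, 0.001, -1.0]]
force: [-1.3, 2.0, 6.4]
gripper_width: 0.651
grasp_force: 31.5
```

```bash
python3 -m handwheel '[[[0,0,-10],0,0],[[0,0,-25],0,0],[[0,0,-25],0,0],[[-16,-9.1,0],0,0],[[-32,-18.2,0],0,0],[[-32,-18.2,0],0,0],[[-32,-18.2,0],0,0],[[-20,-11.4,0],0,0],[[0,0,0],0,0],[[0,0,0],0,0],[[0,0,15],0,0],[[0,0,15],0,0],[[0,0,9],0,0],[[0,0,4],0,0],[[0,0,2],0,0],[[0,0,1],0,0],[[0,0,1],0,0],[[0,0,1],0,0],[[0,0,0],0,0]]'
```

```text
clock: 29.1
eef_pos: [0.3933, -0.2617, 0.0408]
tcp_rot: [[1.0, 0.0, 0.0], [0.0, -1.0, -0.0], [0.0, 0.0, -1.0]]
force: [-3.7, 2.5, 14.2]
gripper_width: 0.645
grasp_force: 34.2
```

```bash
python3 -m handwheel '[[[0,0,0],0,80],[[0,0,0],0,100],[[0,0,0],0,100],[[0,0,0],0,100],[[0,0,-10],0,100],[[0,0,-30],0,100],[[0,0,-40],0,100],[[0,0,-50],0,100],[[0,40,-20],0,100],[[0,40,-20],0,100],[[0,40,0],0,100],[[0,40,0],0,100],[[0,0,0],0,100],[[0,0,0],0,100],[[0,0,0],0,100],[[0,0,0],0,100]]'
python3 - <<'E'
from h import *
i=get_image("top");cv2.imwrite("pics/t6.png",i["color"][...,::-1])
meas(i,dict(jg=(117,227,.092),jc=(273,239,.092),jo=(193,176,.092),jp=(402,264,.092),rg=(262,172,.08),rp=(160,302,.08)))
E
```

```text
clock: 31.1
eef_pos: [0.3933, -0.421, 0.2101]
tcp_rot: [[1.0, 0.001, 0.0], [0.001, -1.0, -0.0], [0.0, 0.0, -1.0]]
force: [-0.3, 0.3, 1.1]
gripper_width: 1.001
grasp_force: 0.0
jg px 116.7 227.9 xy mm [527.3 340.2] dia 27
jc px 273.4 239.5 xy mm [474.9  14.1] dia 29
jo px 193.5 176.6 xy mm [625.8 174.6] dia 28
jp px 410.1 267.3 xy mm [ 393.6 -261.4] dia 35
rg px 261.4 171.7 xy mm [628.2  27.9] dia 27
rp px 159.1 301.9 xy mm [367.8 258.6] dia 28
```

View pics/t6.png

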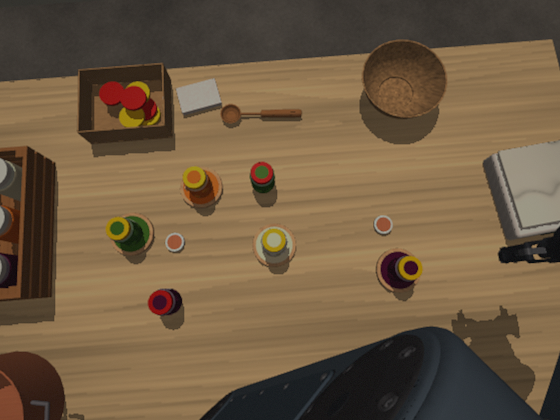

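All four jars stand upright on their own stands: purple (410,267), orange (194,177), cream (273,240), green (117,228). Each measures within about 1 mm of its stand's centre. The red-lidded jars haven't moved and the gripper is clear.

```bash
python3 -c "
from cell import *
print(close_job())"
```

```text
the job is handed in; nothing more can be done
None
```

The job is handed in: by the last overhead picture, all four yellow-lidded jars stand upright within about 1 mm of their stands' centres and the red-lidded jars have not moved (31 s of 109 s used, no verdict shown).

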